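Close the air cleaner: press the push rivets home crosswise

ROBOT

A 7-joint arm with a two-finger parallel gripper is mounted at the origin on a cart in front of the work surface, level with it; the furniture and walls round the work are solid. World frame = base frame: x ahead of the robot, y to its left, z up, the work surface at z = 0. Lengths are in m, angles in degrees, forces in N, time in s.
With the tool pointing down it reaches from about 0.425 to 0.875 m from the base axis. Payload 4.7 kg.
Tool frame: the origin (TCP) lies between the finger pads; the fingertips stand 14 mm ahead of it and the grasp point (between the pads) lies 5 mm behind it (env.tip_reach is the distance from the TCP to the fingertips, in m); z points along the fingers, y is the direction in which the jaws open and shut (so a half turn about z gives the same grasp; the last joint's range is limited). The gripper opens to 87 mm and grips with 3 to 60 N. Pads are 19 mm wide; open, the fingers measure 117 mm over their backs; the gripper's body (75 mm by 190 mm) begins 51 mm behind the grasp point.
Start: joints at [-74.88, 18.392, -4.016, 83.108, 1.295, 78.541, -3.26], TCP at [0.161, 0.63, 0.237] pointing down, gripper open.
Joint ranges: [-163.93, 163.93], [-17.29, 119.83], [-79.2, 71.16], [3.27, 140.29], [-89.18, 269.18], [5.43, 117.66], [-154.24, 154.24]. Speed limits (degrees/s): [147.25, 147.25, 180, 180, 180, 180, 180].

INTERFACE

Orientations are given as [roll, pitch, yaw] about the fixed x, y, z axes, in that order (R = Rz(yaw) Ry(pitch) Rx(roll)).
In Python, from cell import env gives the robot as it stands. The module is installed in compiled form; this text tells all that it offers.
- The arm moves only by the shell command python3 -m pendant 'ROWS' [FORCE]. ROWS is JSON, a list of rows, each an object of numbers: "rx", "ry", "rz": the turn, a rotation vector about the tool's x, y, z in degrees; "tx", "ty", "tz": the shift along the tool's x, y, z in mm; "jaw": the finger opening in mm, from 0 to 87. In form: [{"rx": .., "ry": .., "rz": .., "tx": .., "ty": .., "tz": .., "jaw": ..}, ...]. A call has 1 to 20 rows; each row shifts and turns the commanded pose from where the row before left it, along the tool's axes as they then stand; what a row does not reach is not made up. A row lasts 1/12 s, in which the tool goes at most 41.7 mm and 7.16 degrees, less where a joint would pass 70% of its speed; a pose out of reach is approached as far as the arm can. A call with a gripper value outside its range is refused whole. The fingers move at their own pace and stop on an object; FORCE is the grip in N (left out, the last holds). Time passes only in rows, so rows that do not move let the fingers close. It gives the time, the measured TCP pose, the force and the opening at its end, in the units of the state.
- env.get_obs(): the state, without advancing time (a new reading comes with each control period).
- env.read_camera(name): name is "scene" or "side" or "wrist"; returns a dict with "img" (480x640x3 uint8, red, green, blue), "range_z" (480x640 float32, m along the optical axis (not along the pixel's ray), 0 where there is no reading), "vertical_fov" (degrees; the focal length in pixels is half the picture's height over the tangent of half this angle, whatever the lens; pixels are square), "cx", "cy" (the principal point, pixels), "world_to_cam" (4x4, takes a point from world to camera coordinates). Camera axes: x right, y up, looking along -z (the intrinsics and any distortion apply to the point x, -y, -z); pixel columns grow to the right and rows downward; lengths in m; the calibration is good to about 2 mm. The wrist camera is an equidistant fisheye: a pixel r from the principal point sees the ray r / f radians off the axis. A picture is of the moment at which its call begins.
- env.sign_off(): hands the job in, once; it reports no verdict.
The state is a dict: "time_s": time; "qpos": joint angles; "joint_velocities": joint speeds; "effort": joint torques, N m; "tool_pos": TCP position; "tool_rot": TCP orientation; "force": force on the tool from outside, world axes, zero at the start; "wrist_torque": the same for the moment, N m; "grip_width": finger opening in m.
Only numpy, scipy, OpenCV 4.12 (cv2) and the standard library are available. Lean on these libraries where they do the work, as an engineer would, in place of code of your own. Each camera call takes 0.05 s, during which the arm holds its last target.

TASK

The air cleaner box on the bench has its lid laid on; now fasten it by pressing the pins of its four corner push rivets down with a fingertip until each pin's head sits on its collar. Press them gently and crosswise, so that the lid's seal is squeezed evenly: first the pin in the corner beside the round intake spout, then the one diagonally opposite it, then the other one at the spout's end, and last the one diagonally opposite that. Do not lift anything, leave the box where it stands and leave the tools and parts around it alone.

Things in the scene. Friction and masses are not known exactly. Their poses are not given: they have to be found in the camera images.
- airbox: Black air cleaner box, loose on the bench, turned any way (1.2 kg; stays put under a straight push on a pin). 130 mm (its x) by 100 mm (y); flat lid top 62 mm above the bench, ribbed middle panel 60 x 76 mm up to 68 mm. Origin: centre of its underside, z up. A round intake spout, 37 mm across, sticks out 32 mm from the +x end at y = +20 mm. Feet stick out 12 mm from the long sides.
- intake_spout (a point): Centre of the open mouth of the intake spout, at box frame (97, 20, 28) mm. The bench grinder to the right of the box is fixed, stands 285 mm high and fills x = 0.36 to 0.62 m, y = -0.22 to 0.16 m of the bench: pass over it or in front of it.
- pin_1 (a joint): Pin in the corner beside the spout, box frame x = +45, y = +32 mm. Value in m: how far it is pressed down, 0 = up, 0.007 = home (head on its collar). It starts at 0 to 0.001, slides straight down against about 5 N of friction and stays where it is left. Push with less than 40 N.
- pin_2 (a joint): The same, in the corner diagonally opposite pin_1, box frame x = -45, y = -32 mm.
- pin_3 (a joint): The same, in the other corner at the spout's end, box frame x = +45, y = -32 mm.
- pin_4 (a joint): The same, in the corner diagonally opposite pin_3, box frame x = -45, y = +32 mm.
- pin_1_top (a point): Centre of the top of pin_1's grey round head (14 mm across, 4 mm thick, 6 mm shank; collar 21 mm across). The top is 75 mm above the bench when up, 68 mm when home. The lid itself gives on its rubber seal, about 1 mm per 9 N, 3 mm at most, and comes back when let go.
- pin_2_top (a point): The same point of pin_2.
- pin_3_top (a point): The same point of pin_3.
- pin_4_top (a point): The same point of pin_4.
- pliers: Bystander: red-handled pliers, 64 x 192 x 12 mm, lying at the front edge of the bench. Origin: centre of its underside.
- spark_plug: Bystander: spark plug, 24 x 77 x 21 mm, lying behind the box. Origin: centre of its underside.
- sprocket: Bystander: bare steel chain sprocket, 69 mm across, 19 mm high, lying behind the box. Origin: centre of its underside.

How it is judged:
By the outcome, as a careful person would: the job done as asked, in the order asked, and still so for the second after the job is handed in, with the robot touching nothing.
It also fails if it takes over 56 s, if anything falls off the work surface, if the arm or the gripper's body presses on something with over 40 N, if the wrist force passes 120 N, or if a joint passes its speed limit or range.

## Working session

There is one attempt and no reset: what is moved stays moved. The work goes in short steps, Python scripts to look and compute and a shell command to move; the robot and the scene stay as the last step left them, time stands still between calls to the robot, and variables do not carry over. Pictures are saved under pics/ and viewed, and the job is handed in when it is done.

```bash
mkdir -p pics
cat > h.py <<'E'
import numpy as np, cv2
from cell import env
def cam(n,save=None):
    c=env.read_camera(n)
    if save: cv2.imwrite('pics/'+save,c['img'][:,:,::-1])
    return c
def px2w(c,u,v,z=None,fish=False):
    f=240/np.tan(np.radians(c['vertical_fov'])/2)
    d=np.array([(u-c['cx'])/f,-(v-c['cy'])/f,-1.0])
    if fish:
        a=np.array([u-c['cx'],-(v-c['cy'])]);r=np.linalg.norm(a);th=r/f
        d=np.array([*(a/max(r,1e-9)*np.tan(th)),-1.0])
    T=np.linalg.inv(c['world_to_cam']);o=T[:3,3];D=T[:3,:3]@d
    if z is None: return o+D*c['range_z'][int(round(v)),int(round(u))]
    return o+D*(z-o[2])/D[2]
E
python3 - <<'E'
from h import *
for n in ['scene','side','wrist']:
    c=cam(n,n+'0.png');print(n,c['vertical_fov'],c['cx'],c['cy'],np.linalg.inv(c['world_to_cam'])[:3].round(3).tolist())
    np.savez('c_'+n,**c)
print(env.get_obs(),env.tip_reach)
E
```

```text
scene 55.53712959588501 317.3125860184254 243.89299262991716 [[0.448, 0.772, -0.45, 0.152], [-0.894, 0.388, -0.223, 0.094], [0.003, 0.503, 0.864, 0.801]]
side 55.05109909205472 312.32052943170345 240.9675773951909 [[-0.693, 0.64, -0.332, 0.231], [-0.72, -0.62, 0.311, 0.533], [-0.007, 0.455, 0.891, 0.834]]
wrist 65.70646984690485 318.5732127306386 239.58626494478142 [[0.247, -0.934, -0.259, 0.091], [0.969, 0.238, 0.067, 0.648], [-0.001, -0.267, 0.964, 0.384]]
{'time_s': 0.15, 'qpos': array([-74.87956703,  18.4287815 ,  -4.01692068,  83.15762144,
         1.29414686,  78.54324503,  -3.26080682]), 'joint_velocities': array([-0.08303291, -0.1713586 ,  0.11116244, -0.01941026,  0.00184894,
       -0.01877107, -0.0492726 ]), 'effort': array([-2.10049620e-04, -4.91794431e+01, -4.04723883e-01, -3.12876320e+01,
       -6.40557823e-02,  4.04785993e-02,  9.79882407e-05]), 'tool_pos': array([0.16061349, 0.6294277 , 0.2357296 ]), 'tool_rot': array([-1.79915529e+02,  3.87147897e-03,  1.65689278e+02]), 'force': array([-0.41983088,  1.02331139, -0.4232316 ]), 'wrist_torque': array([-0.04811806,  0.0182364 , -0.0108897 ]), 'grip_width': 0.08692578693755537} 0.014
```

View pics/scene0.png

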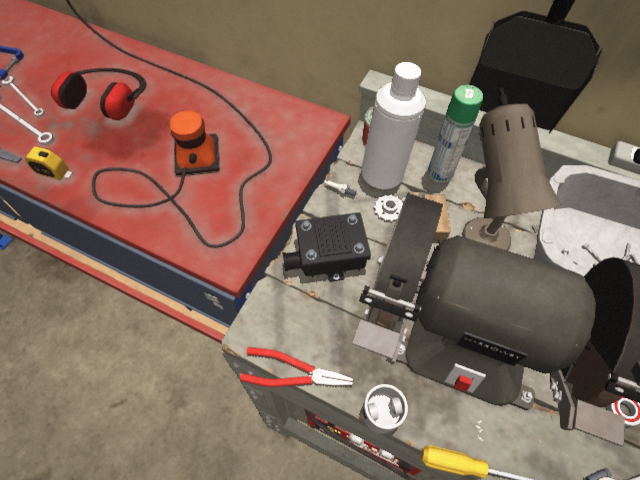

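View pics/side0.png

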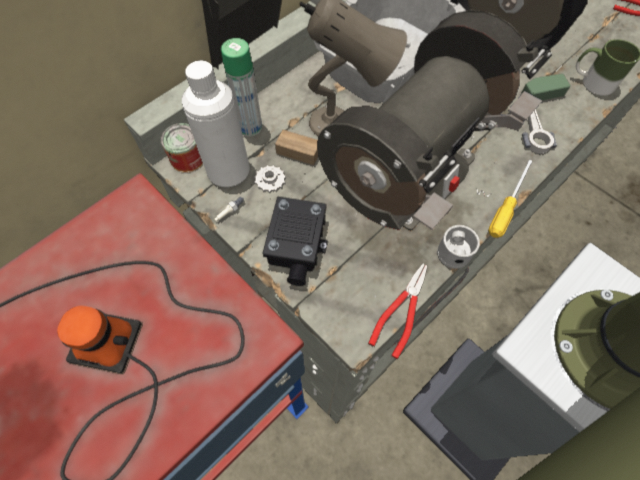

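View pics/wrist0.png

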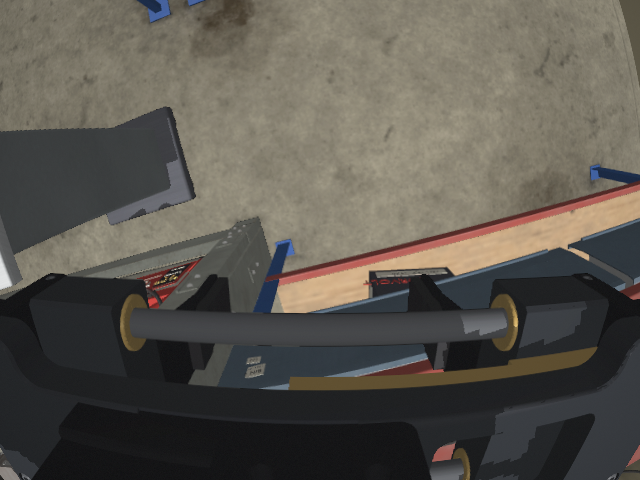

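The scene view shows the box at about (330,245) with its spout at (290,262). In the side view it is at about (297,238), with the spout at (298,273). I'll zoom in on both.

Run:
```python
import numpy as np,cv2
a=np.load('c_scene.npz')['img'][200:290,275:385,::-1]; b=np.load('c_side.npz')['img'][185:295,250:340,::-1]
cv2.imwrite('pics/z1.png',cv2.resize(a,None,fx=7,fy=6.5,interpolation=2)[:600,:780]);cv2.imwrite('pics/z1.png',cv2.resize(a,None,fx=6,fy=6,interpolation=2))
cv2.imwrite('pics/z2.png',cv2.resize(b,None,fx=5,fy=5,interpolation=2))
```

```text
(no output)
```

View pics/z1.png

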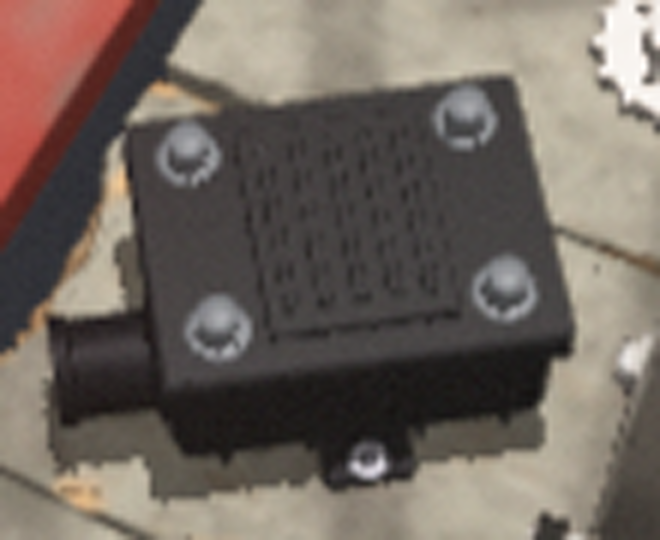

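View pics/z2.png

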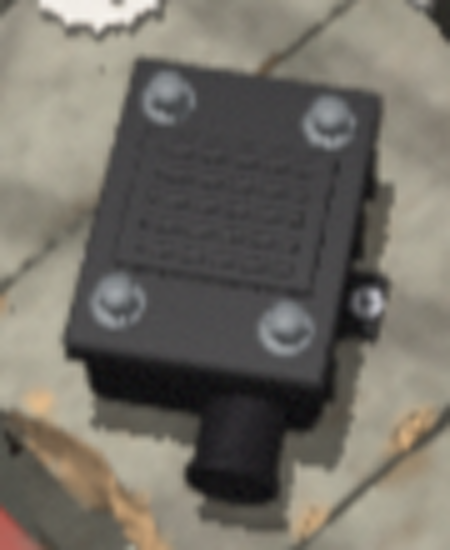

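Scene zoom: pin1 is the one beside the spout at (216,315), pin3 (186,142), pin2 (465,103) and pin4 (505,272). Side zoom: pin1 (287,322), pin3 (119,292), pin2 (167,90) and pin4 (328,115). Next I'll triangulate them and fit the box pose.

```bash
cat > fit.py <<'E'
from h import *
from scipy.optimize import least_squares
S=dict(np.load('c_scene.npz'));D=dict(np.load('c_side.npz'))
s=np.array([[216,315],[465,103],[186,142],[505,272]])/6+[275,200]-.42
d=np.array([[287,322],[167,90],[119,292],[328,115]])/5+[250,185]-.4
B=np.array([[45,32],[-45,-32],[45,-32],[-45,32]])/1000
P=[]
for i in range(4):
    a=px2w(S,*s[i],z=.075);b=px2w(D,*d[i],z=.075)
    print(i+1,a.round(4),b.round(4),'depth',px2w(S,*s[i]).round(4),px2w(D,*d[i]).round(4)); P.append((a+b)[:2]/2)
P=np.array(P)
f=lambda p:(np.c_[np.cos(p[2])*B[:,0]-np.sin(p[2])*B[:,1],np.sin(p[2])*B[:,0]+np.cos(p[2])*B[:,1]]+p[:2]-P).ravel()
a0=np.arctan2(*(P[0]-P[3])[::-1])
r=least_squares(f,[*P.mean(0),a0]);print(r.x[:2],np.degrees(r.x[2]),(r.fun*1000).round(2));print(f(r.x).reshape(4,2)+P)
E
python3 fit.py
```

```text
1 [0.5095 0.2845 0.075 ] [0.5084 0.2869 0.075 ] depth [0.5098 0.2847 0.0745] [0.5078 0.2876 0.0769]
2 [0.6139 0.2489 0.075 ] [0.613  0.2514 0.075 ] depth [0.6139 0.2489 0.075 ] [0.6134 0.2511 0.0742]
3 [0.5609 0.3214 0.075 ] [0.5606 0.323  0.075 ] depth [0.5606 0.3212 0.0756] [0.56   0.3234 0.0763]
4 [0.5628 0.2122 0.075 ] [0.5616 0.2146 0.075 ] depth [0.5616 0.2118 0.0772] [0.5613 0.2149 0.0756]
[0.56134978 0.26786868] 125.97504833137992 [ 0.03 -0.25  0.21  0.11  0.07  0.88 -0.31 -0.74]
[[0.50901857 0.28548811]
 [0.613681   0.25024926]
 [0.56081204 0.32308382]
 [0.56188753 0.21265355]]
```

The two cameras agree to about 2.5 mm and the fit residuals are under 1 mm. Next check: tall obstacles within the gripper body's sweep.

Run:
```python
from h import *
H={}
for n in ['scene','side']:
    c=dict(np.load(f'c_{n}.npz'));f=240/np.tan(np.radians(c['vertical_fov'])/2)
    v,u=np.mgrid[:480,:640];r=c['range_z'].astype(float)
    p=np.stack([(u-c['cx'])/f*r,-(v-c['cy'])/f*r,-r,np.ones_like(r)],-1)[r>0]@np.linalg.inv(c['world_to_cam']).T
    for q in p[:,:3]:
        k=(int(q[0]//.03),int(q[1]//.03));H[k]=max(H.get(k,-1),q[2])
print('x\\y mm '+' '.join(f'{j*30:4d}' for j in range(16,1,-1)))
for i in range(9,29): print(f'{i*30:5d}  '+' '.join(f'{1000*H[(i,j)]:4.0f}' if (i,j) in H else '   .' for j in range(16,1,-1)))
```

```text
x\y mm  480  450  420  390  360  330  300  270  240  210  180  150  120   90   60
  270  -903 -905 -901 -903  -49  -36   10   14   16   16  -28  -29  -20  -10   62
  300  -904 -903 -902 -903    3    4   15   16   16   16   16   15    3   61   61
  330  -902 -901 -905 -903    3    4    4   16   17   16   16   17  167   61   62
  360  -904 -902 -906 -903    4    4    4    4    4    4    4  254  263  256  168
  390    -5   -5   -5   -5    4    4    4    4    3    5    4  264  278  282  266
  420    -5   -5   -4   -4    4    4    4    4    3    4    4  262  286  287  262
  450     0   -3   -5   -5    4    5   42    4    4    4    4  261  281  280  268
  480    -2    2   -5   -5    2   51   65   77   65    6    6  280  284  284  241
  510    -5    2   -5   -5   -8   53   67   78   71   69    6  281  282  282  244
  540     1    2   -5   -5    1   67   79   72   72   78   78  275  275  275  234
  570     1   -2   -4   -5    5   65   71   73   71   68   73  257  258  259  207
  600     1   -4   -4   -5    4    5    5   69   79   66    5  220  224  228  317
  630    -5   -5   -5   -4    3    4    4    5   67   64    4    5    4    4  360
  660     1   -4   -6   -5    4    5    5    5    5   11   12    5    5  358  371
  690     1   -5   -5   -5    3   20   25   22    4   24   23   11   41  363  369
  720     2   -5   -4   -4    1    4   15   13   52   23   24   10   42  363  363
  750    -5   -5   -4   -4    4    5    6  224  229  229  167    4   41   41    4
  780    -4   -5   -5   -4    2    5   55  270  274  274  218    4    4    6    4
  810    -5   -5   -4   -5    4    4    6  271  273  272  218  227  228  204    4
  840    -5   -5   -5   -5    3   79   80  214  216  209    3  228  229  228    5
```

```bash
cat > d.py <<'E'
import sys
from h import *
from scipy.spatial.transform import Rotation as R
o=env.get_obs();R0=R.from_euler('xyz',o['tool_rot'],degrees=True)
print('t',round(o['time_s'],2),'tcp',(o['tool_pos']*1000).round(1),'rot',o['tool_rot'].round(2),'F',o['force'].round(1),'grip',round(o['grip_width'],4),'q',o['qpos'].round(0))
if len(sys.argv)>1:
    t=np.array([float(x) for x in sys.argv[1:4]])
    print('tool delta',R0.inv().apply(t-o['tool_pos']*1000).round(1))
    if len(sys.argv)>4: print('rotvec',(R0.inv()*R.from_euler('xyz',[180,0,float(sys.argv[4])],degrees=True)).as_rotvec(degrees=True).round(2))
E
python3 -m pendant '[{"tx":-30,"ty":-17.5,"jaw":0},{"tx":-30,"ty":-17.5,"jaw":0},{"tx":-30,"ty":-17.5,"jaw":0},{"tx":-30,"ty":-17.5,"jaw":0},{"tx":-30,"ty":-17.5,"jaw":0},{"tx":-30,"ty":-17.5,"jaw":0},{"tx":-30,"ty":-17.5,"jaw":0},{"tx":-30,"ty":-17.5,"jaw":0},{"tx":-30,"ty":-17.5,"jaw":0},{"tx":-30,"ty":-17.5,"jaw":0},{"tx":-30,"ty":-17.5,"jaw":0},{"tx":-30,"ty":-17.5,"jaw":0},{"tx":-30,"ty":-17.5,"jaw":0},{"tx":-30,"ty":-17.5,"jaw":0}]' 20
python3 -m pendant '[{"rz":6},{"rz":6},{"rz":6},{"rz":6},{"rz":6},{"rz":6},{"rz":6},{"rz":6},{"rz":6},{"rz":5.7},{},{}]'
python3 d.py 508 287 150 106
```

```text
t 0.15 tcp [160.6 629.4 235.7] rot [-179.92    0.    165.69] F [-0.4  1.  -0.4] grip 0.0869 q [-75.  18.  -4.  83.   1.  79.  -3.]
tool delta [-421.2 -245.8   86.1]
rotvec [-7.000e-02  5.000e-02  5.969e+01]invalid input at $[0]: expected keys rx, ry, rz, tx, ty, tz, jaw
invalid input at $[0]: expected keys rx, ry, rz, tx, ty, tz, jaw
```

```bash
python3 -m pendant '[{"rx":0,"ry":0,"rz":0,"tx":-35,"ty":-20.5,"tz":0,"jaw":0},{"rx":0,"ry":0,"rz":0,"tx":-35,"ty":-20.5,"tz":0,"jaw":0},{"rx":0,"ry":0,"rz":0,"tx":-35,"ty":-20.5,"tz":0,"jaw":0},{"rx":0,"ry":0,"rz":0,"tx":-35,"ty":-20.5,"tz":0,"jaw":0},{"rx":0,"ry":0,"rz":0,"tx":-35,"ty":-20.5,"tz":0,"jaw":0},{"rx":0,"ry":0,"rz":0,"tx":-35,"ty":-20.5,"tz":0,"jaw":0},{"rx":0,"ry":0,"rz":0,"tx":-35,"ty":-20.5,"tz":0,"jaw":0},{"rx":0,"ry":0,"rz":0,"tx":-35,"ty":-20.5,"tz":0,"jaw":0},{"rx":0,"ry":0,"rz":0,"tx":-35,"ty":-20.5,"tz":0,"jaw":0},{"rx":0,"ry":0,"rz":0,"tx":-35,"ty":-20.5,"tz":0,"jaw":0},{"rx":0,"ry":0,"rz":0,"tx":-35,"ty":-20.5,"tz":0,"jaw":0},{"rx":0,"ry":0,"rz":0,"tx":-36,"ty":-20.5,"tz":0,"jaw":0}]' 20
python3 -m pendant '[{"rx":0,"ry":0,"rz":6,"tx":0,"ty":0,"tz":0,"jaw":0},{"rx":0,"ry":0,"rz":6,"tx":0,"ty":0,"tz":0,"jaw":0},{"rx":0,"ry":0,"rz":6,"tx":0,"ty":0,"tz":0,"jaw":0},{"rx":0,"ry":0,"rz":6,"tx":0,"ty":0,"tz":0,"jaw":0},{"rx":0,"ry":0,"rz":6,"tx":0,"ty":0,"tz":0,"jaw":0},{"rx":0,"ry":0,"rz":6,"tx":0,"ty":0,"tz":0,"jaw":0},{"rx":0,"ry":0,"rz":6,"tx":0,"ty":0,"tz":0,"jaw":0},{"rx":0,"ry":0,"rz":6,"tx":0,"ty":0,"tz":0,"jaw":0},{"rx":0,"ry":0,"rz":6,"tx":0,"ty":0,"tz":0,"jaw":0},{"rx":0,"ry":0,"rz":5.7,"tx":0,"ty":0,"tz":0,"jaw":0},{"rx":0,"ry":0,"rz":0,"tx":0,"ty":0,"tz":0,"jaw":0},{"rx":0,"ry":0,"rz":0,"tx":0,"ty":0,"tz":0,"jaw":0}]'
python3 d.py 508 287 110 106
```

```text
time_s: 1.15
tool_pos: [0.5086, 0.2858, 0.2365]
tool_rot: [180.0, -0.0, 165.7]
force: [0.3, 0.6, 0.1]
grip_width: 0.0149
time_s: 2.15
tool_pos: [0.5076, 0.2874, 0.2363]
tool_rot: [-180.0, 0.0, 106.2]
force: [-0.4, 0.1, -0.3]
grip_width: 0.0005
t 2.15 tcp [507.6 287.4 236.3] rot [-1.7998e+02  1.0000e-02  1.0615e+02] F [-0.4  0.1 -0.3] grip 0.0005 q [-49.  10.  19.  94.  -3.  77. -13.]
tool delta [ -0.4   0.3 126.3]
rotvec [-0.02  0.01  0.15]
```

```bash
python3 -m pendant '[{"rx":0,"ry":0,"rz":0,"tx":0,"ty":0,"tz":36,"jaw":0},{"rx":0,"ry":0,"rz":0,"tx":0,"ty":0,"tz":36,"jaw":0},{"rx":0,"ry":0,"rz":0,"tx":0,"ty":0,"tz":36,"jaw":0},{"rx":0,"ry":0,"rz":0,"tx":0,"ty":0,"tz":28,"jaw":0},{"rx":0,"ry":0,"rz":0,"tx":0,"ty":0,"tz":0,"jaw":0},{"rx":0,"ry":0,"rz":0,"tx":0,"ty":0,"tz":0,"jaw":0}]' 
python3 d.py 508 287 100 106
python3 - <<'E'
from h import *
for n,a in [('side',(120,220)),('scene',(140,240))]:
    c=cam(n,n+'1.png')
c=cam('wrist','wrist1.png')
a=cv2.imread('pics/side1.png')[160:310,220:380];b=cv2.imread('pics/scene1.png')[160:310,250:410]
cv2.imwrite('pics/m1.png',cv2.resize(np.hstack([a,b]),None,fx=2.5,fy=2.5,interpolation=2))
E
```

```text
time_s: 2.65
tool_pos: [0.5069, 0.2868, 0.0995]
tool_rot: [-179.8, 0.1, 106.1]
force: [0.6, 0.0, 0.3]
grip_width: 0.0002
t 2.65 tcp [506.9 286.8  99.5] rot [-1.7982e+02  7.0000e-02  1.0608e+02] F [0.6 0.  0.3] grip 0.0002 q [-48.  17.  18. 103.  -6.  62. -11.]
tool delta [-0.1  1.1 -0.5]
rotvec [-0.18  0.07  0.08]
```

View pics/m1.png

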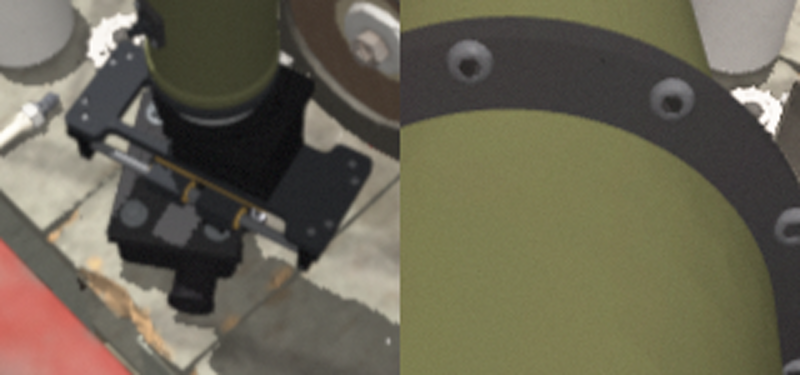

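View pics/wrist1.png

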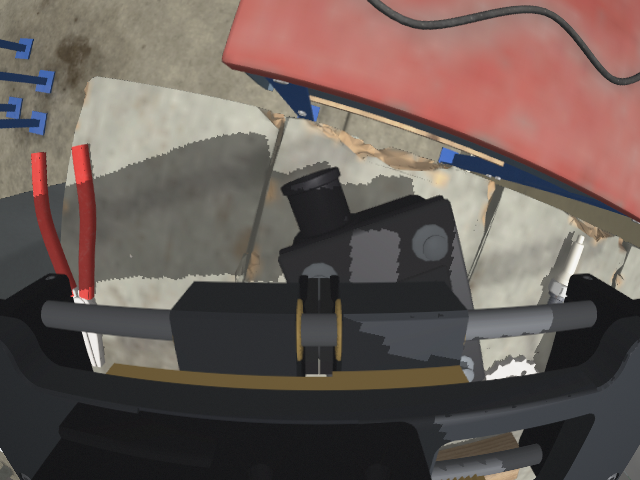

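View pics/scene1.png

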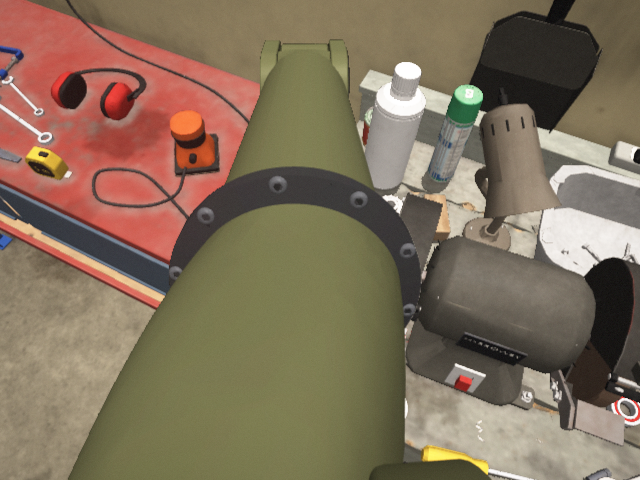

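In the wrist view the closed fingers (319,330) line up with pin1 (319,270), and pin3 is at (432,243). Nothing is in contact. I'll approach and press in small steps, watching the force.

```bash
python3 -m pendant '[{"rx":0,"ry":0,"rz":0,"tx":0,"ty":1,"tz":5,"jaw":0},{"rx":0,"ry":0,"rz":0,"tx":0,"ty":0,"tz":4,"jaw":0},{"rx":0,"ry":0,"rz":0,"tx":0,"ty":0,"tz":0,"jaw":0},{"rx":0,"ry":0,"rz":0,"tx":0,"ty":0,"tz":0,"jaw":0}]' 
python3 -m pendant '[{"rx":0,"ry":0,"rz":0,"tx":0,"ty":0,"tz":1,"jaw":0},{"rx":0,"ry":0,"rz":0,"tx":0,"ty":0,"tz":1,"jaw":0},{"rx":0,"ry":0,"rz":0,"tx":0,"ty":0,"tz":1,"jaw":0},{"rx":0,"ry":0,"rz":0,"tx":0,"ty":0,"tz":0,"jaw":0},{"rx":0,"ry":0,"rz":0,"tx":0,"ty":0,"tz":0,"jaw":0}]'
python3 d.py 508 287 82
```

```text
time_s: 3.13
tool_pos: [0.5088, 0.2877, 0.0917]
tool_rot: [180.0, -0.0, 106.0]
force: [0.1, -0.7, 0.2]
grip_width: 0.0002
time_s: 3.55
tool_pos: [0.5089, 0.2878, 0.0889]
tool_rot: [180.0, -0.0, 106.0]
force: [-1.0, 0.1, 3.3]
grip_width: 0.0002
t 3.55 tcp [508.9 287.8  88.9] rot [ 1.7998e+02 -1.0000e-02  1.0599e+02] F [-1.   0.1  3.3] grip 0.0002 q [-48.  17.  18. 103.  -6.  60. -11.]
tool delta [-0.5 -1.1  6.9]
```

```bash
python3 -m pendant '[{"rx":0,"ry":0,"rz":0,"tx":0,"ty":0,"tz":1,"jaw":0},{"rx":0,"ry":0,"rz":0,"tx":0,"ty":0,"tz":1,"jaw":0},{"rx":0,"ry":0,"rz":0,"tx":0,"ty":0,"tz":1,"jaw":0},{"rx":0,"ry":0,"rz":0,"tx":0,"ty":0,"tz":0,"jaw":0},{"rx":0,"ry":0,"rz":0,"tx":0,"ty":0,"tz":0,"jaw":0}]'
python3 -m pendant '[{"rx":0,"ry":0,"rz":0,"tx":0,"ty":0,"tz":1,"jaw":0},{"rx":0,"ry":0,"rz":0,"tx":0,"ty":0,"tz":1,"jaw":0},{"rx":0,"ry":0,"rz":0,"tx":0,"ty":0,"tz":1,"jaw":0},{"rx":0,"ry":0,"rz":0,"tx":0,"ty":0,"tz":0,"jaw":0},{"rx":0,"ry":0,"rz":0,"tx":0,"ty":0,"tz":0,"jaw":0}]'
python3 -m pendant '[{"rx":0,"ry":0,"rz":0,"tx":0,"ty":0,"tz":1,"jaw":0},{"rx":0,"ry":0,"rz":0,"tx":0,"ty":0,"tz":0,"jaw":0},{"rx":0,"ry":0,"rz":0,"tx":0,"ty":0,"tz":0,"jaw":0}]'
```

```text
time_s: 3.97
tool_pos: [0.5089, 0.2878, 0.0858]
tool_rot: [180.0, -0.0, 106.0]
force: [-1.3, -0.8, 4.4]
grip_width: 0.0002
time_s: 4.38
tool_pos: [0.5089, 0.2878, 0.0827]
tool_rot: [180.0, -0.0, 106.0]
force: [-0.9, -0.3, 5.5]
grip_width: 0.0003
time_s: 4.63
tool_pos: [0.5089, 0.2878, 0.0818]
tool_rot: [180.0, -0.0, 106.0]
force: [-0.7, -0.8, 5.9]
grip_width: 0.0004
```

```bash
python3 -m pendant '[{"rx":0,"ry":0,"rz":0,"tx":0,"ty":0,"tz":0.6,"jaw":0},{"rx":0,"ry":0,"rz":0,"tx":0,"ty":0,"tz":0,"jaw":0},{"rx":0,"ry":0,"rz":0,"tx":0,"ty":0,"tz":0,"jaw":0}]'
python3 -m pendant '[{"rx":0,"ry":0,"rz":0,"tx":0,"ty":0,"tz":0.6,"jaw":0},{"rx":0,"ry":0,"rz":0,"tx":0,"ty":0,"tz":0,"jaw":0},{"rx":0,"ry":0,"rz":0,"tx":0,"ty":0,"tz":0,"jaw":0}]'
```

```text
time_s: 4.88
tool_pos: [0.5089, 0.2878, 0.0815]
tool_rot: [180.0, -0.0, 106.0]
force: [-2.0, -0.9, 8.4]
grip_width: 0.0003
time_s: 5.13
tool_pos: [0.5089, 0.2878, 0.0813]
tool_rot: [180.0, -0.0, 106.0]
force: [-2.6, -1.3, 9.0]
grip_width: 0.0004
```

```bash
python3 -m pendant '[{"rx":0,"ry":0,"rz":0,"tx":0,"ty":0,"tz":1,"jaw":0},{"rx":0,"ry":0,"rz":0,"tx":0,"ty":0,"tz":0,"jaw":0},{"rx":0,"ry":0,"rz":0,"tx":0,"ty":0,"tz":0,"jaw":0}]'
python3 -m pendant '[{"rx":0,"ry":0,"rz":0,"tx":0,"ty":0,"tz":1,"jaw":0},{"rx":0,"ry":0,"rz":0,"tx":0,"ty":0,"tz":0,"jaw":0},{"rx":0,"ry":0,"rz":0,"tx":0,"ty":0,"tz":0,"jaw":0},{"rx":0,"ry":0,"rz":0,"tx":0,"ty":0,"tz":0,"jaw":0}]'
```

```text
time_s: 5.38
tool_pos: [0.509, 0.2878, 0.0809]
tool_rot: [180.0, -0.0, 106.0]
force: [-4.6, -2.0, 11.7]
grip_width: 0.0008
time_s: 5.72
tool_pos: [0.509, 0.2878, 0.0804]
tool_rot: [180.0, -0.0, 106.0]
force: [-5.8, -3.4, 16.3]
grip_width: 0.0006
```

Contact was at 74.9 mm tip height, the pin slid at about 5 N, and then the lid's spring slope began. Extrapolated back, that puts the head at about 68.2 mm, so pin1 is home. I'll lift and go to pin2.

```bash
python3 -m pendant '[{"rx":0,"ry":0,"rz":0,"tx":0,"ty":0,"tz":-12,"jaw":0},{"rx":0,"ry":0,"rz":0,"tx":0,"ty":0,"tz":-18,"jaw":0},{"rx":0,"ry":0,"rz":0,"tx":0,"ty":0,"tz":0,"jaw":0},{"rx":0,"ry":0,"rz":0,"tx":0,"ty":0,"tz":0,"jaw":0},{"rx":0,"ry":0,"rz":0,"tx":0,"ty":0,"tz":0,"jaw":0}]'
python3 d.py 615 248.6 107 106
python3 - <<'E'
from h import *
c=cam('wrist','wrist2.png');c=cam('side','side2.png')
a=cv2.imread('pics/side2.png')[160:310,220:380]
cv2.imwrite('pics/m2.png',cv2.resize(a,None,fx=4,fy=4,interpolation=2))
E
```

```text
time_s: 6.13
tool_pos: [0.5083, 0.2875, 0.1074]
tool_rot: [-179.9, 0.0, 106.0]
force: [-0.9, 0.5, 0.0]
grip_width: 0.0004
t 6.13 tcp [508.3 287.5 107.4] rot [-1.7994e+02  2.0000e-02  1.0600e+02] F [-0.9  0.5  0. ] grip 0.0004 q [-48.  16.  18. 102.  -6.  63. -12.]
tool delta [-66.7  91.8   0.4]
rotvec [-0.06  0.02 -0.  ]
```

View pics/m2.png

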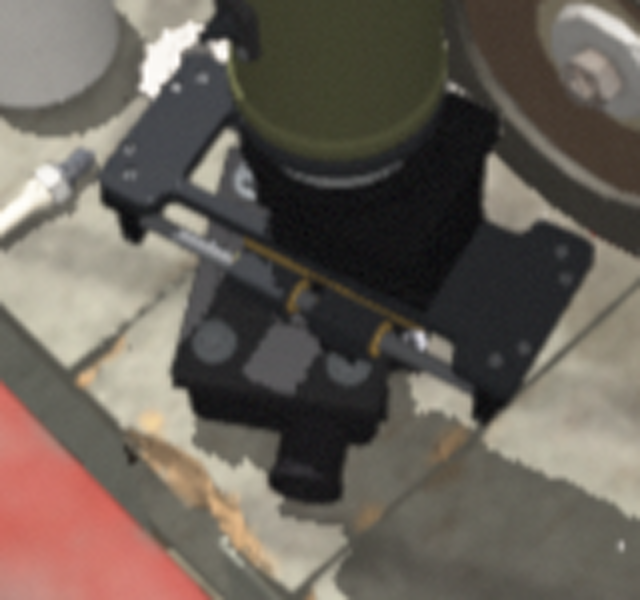

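View pics/wrist2.png

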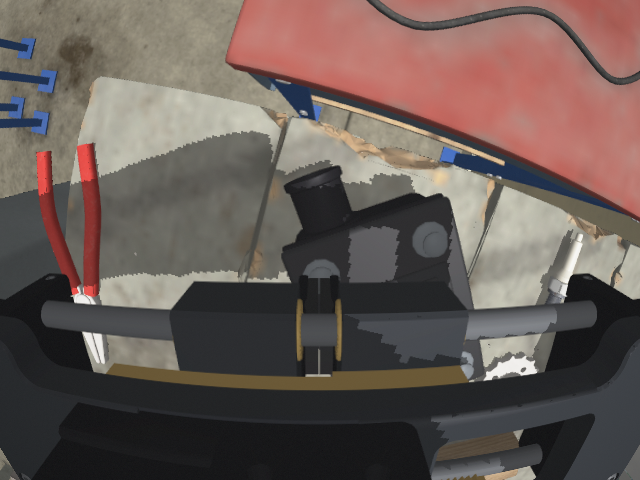

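The box looks unmoved, and pin1 at (347,367) in the side crop now sits flat. Moving to pin2.

```bash
python3 -m pendant '[{"rx":0,"ry":0,"rz":0,"tx":-16.7,"ty":23,"tz":0,"jaw":0},{"rx":0,"ry":0,"rz":0,"tx":-16.7,"ty":23,"tz":0,"jaw":0},{"rx":0,"ry":0,"rz":0,"tx":-16.7,"ty":23,"tz":0,"jaw":0},{"rx":0,"ry":0,"rz":0,"tx":-16.7,"ty":23,"tz":0,"jaw":0},{"rx":0,"ry":0,"rz":0,"tx":0,"ty":0,"tz":0,"jaw":0},{"rx":0,"ry":0,"rz":0,"tx":0,"ty":0,"tz":0,"jaw":0}]'
python3 -m pendant '[{"rx":0,"ry":0,"rz":0,"tx":0,"ty":0,"tz":8,"jaw":0},{"rx":0,"ry":0,"rz":0,"tx":0,"ty":0,"tz":7,"jaw":0},{"rx":0,"ry":0,"rz":0,"tx":0,"ty":0,"tz":0,"jaw":0},{"rx":0,"ry":0,"rz":0,"tx":0,"ty":0,"tz":0,"jaw":0}]'
python3 d.py 615 248.6 92 106
python3 - <<'E'
from h import *
c=cam('wrist','wrist3.png');c=cam('side','side3.png')
E
```

```text
time_s: 6.73
tool_pos: [0.6164, 0.2467, 0.1069]
tool_rot: [-179.9, 0.1, 105.8]
force: [-0.8, -0.3, -0.3]
grip_width: 0.0006
time_s: 7.07
tool_pos: [0.614, 0.2495, 0.0922]
tool_rot: [-179.9, -0.0, 106.1]
force: [0.8, 0.8, -0.7]
grip_width: 0.0003
t 7.07 tcp [614.  249.5  92.2] rot [-1.7987e+02 -2.0000e-02  1.0608e+02] F [ 0.8  0.8 -0.7] grip 0.0003 q [-40.  26.  20.  91. -10.  64.  -1.]
tool delta [-1.2  0.7  0.2]
rotvec [-0.13 -0.02  0.08]
```

View pics/wrist3.png

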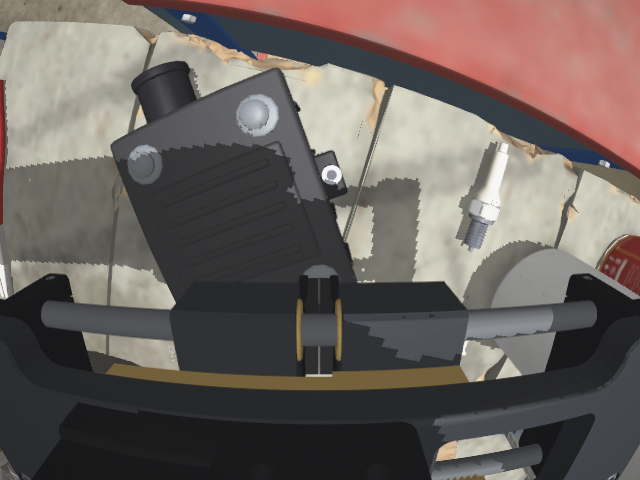

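View pics/side3.png

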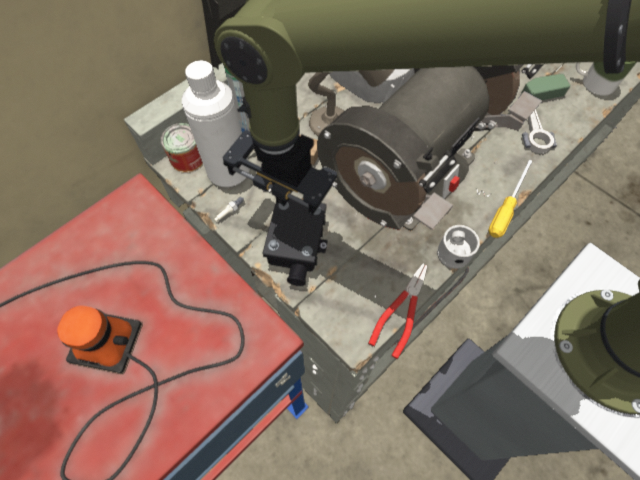

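In the wrist view pin2 (319,270) is in line with the fingers. Pin1 (144,163) is seated, while pin3 (257,115) still stands up. Pressing pin2.

```bash
python3 -m pendant '[{"rx":0,"ry":0,"rz":0,"tx":-0.8,"ty":0.5,"tz":1,"jaw":0},{"rx":0,"ry":0,"rz":0,"tx":0,"ty":0,"tz":1,"jaw":0},{"rx":0,"ry":0,"rz":0,"tx":0,"ty":0,"tz":1,"jaw":0},{"rx":0,"ry":0,"rz":0,"tx":0,"ty":0,"tz":1,"jaw":0},{"rx":0,"ry":0,"rz":0,"tx":0,"ty":0,"tz":1,"jaw":0},{"rx":0,"ry":0,"rz":0,"tx":0,"ty":0,"tz":0,"jaw":0}]'
python3 -m pendant '[{"rx":0,"ry":0,"rz":0,"tx":0,"ty":0,"tz":1,"jaw":0},{"rx":0,"ry":0,"rz":0,"tx":0,"ty":0,"tz":1,"jaw":0},{"rx":0,"ry":0,"rz":0,"tx":0,"ty":0,"tz":1,"jaw":0},{"rx":0,"ry":0,"rz":0,"tx":0,"ty":0,"tz":1,"jaw":0},{"rx":0,"ry":0,"rz":0,"tx":0,"ty":0,"tz":0,"jaw":0},{"rx":0,"ry":0,"rz":0,"tx":0,"ty":0,"tz":0,"jaw":0}]'
python3 -m pendant '[{"rx":0,"ry":0,"rz":0,"tx":0,"ty":0,"tz":1,"jaw":0},{"rx":0,"ry":0,"rz":0,"tx":0,"ty":0,"tz":1,"jaw":0},{"rx":0,"ry":0,"rz":0,"tx":0,"ty":0,"tz":0,"jaw":0},{"rx":0,"ry":0,"rz":0,"tx":0,"ty":0,"tz":0,"jaw":0}]'
```

```text
time_s: 7.67
tool_pos: [0.6164, 0.2482, 0.0887]
tool_rot: [180.0, -0.0, 106.0]
force: [-0.7, 0.4, 2.5]
grip_width: 0.0005
time_s: 8.17
tool_pos: [0.6164, 0.2482, 0.0848]
tool_rot: [180.0, -0.0, 106.0]
force: [-0.9, -0.3, 4.7]
grip_width: 0.0004
time_s: 8.5
tool_pos: [0.6164, 0.2482, 0.0826]
tool_rot: [180.0, -0.0, 106.0]
force: [-0.9, 0.1, 4.8]
grip_width: 0.0001
```

```bash
python3 -m pendant '[{"rx":0,"ry":0,"rz":0,"tx":0,"ty":0,"tz":1,"jaw":0},{"rx":0,"ry":0,"rz":0,"tx":0,"ty":0,"tz":1,"jaw":0},{"rx":0,"ry":0,"rz":0,"tx":0,"ty":0,"tz":0,"jaw":0},{"rx":0,"ry":0,"rz":0,"tx":0,"ty":0,"tz":0,"jaw":0}]'
python3 -m pendant '[{"rx":0,"ry":0,"rz":0,"tx":0,"ty":0,"tz":1,"jaw":0},{"rx":0,"ry":0,"rz":0,"tx":0,"ty":0,"tz":0,"jaw":0},{"rx":0,"ry":0,"rz":0,"tx":0,"ty":0,"tz":0,"jaw":0}]'
python3 -m pendant '[{"rx":0,"ry":0,"rz":0,"tx":0,"ty":0,"tz":1,"jaw":0},{"rx":0,"ry":0,"rz":0,"tx":0,"ty":0,"tz":0,"jaw":0},{"rx":0,"ry":0,"rz":0,"tx":0,"ty":0,"tz":0,"jaw":0}]'
```

```text
time_s: 8.83
tool_pos: [0.6164, 0.2482, 0.0813]
tool_rot: [180.0, -0.0, 106.0]
force: [-2.6, -1.7, 8.6]
grip_width: 0.0003
time_s: 9.08
tool_pos: [0.6165, 0.2482, 0.081]
tool_rot: [180.0, -0.0, 106.0]
force: [-3.2, -2.1, 11.1]
grip_width: 0.0005
time_s: 9.33
tool_pos: [0.6165, 0.2482, 0.0807]
tool_rot: [180.0, -0.0, 106.0]
force: [-4.7, -1.8, 14.4]
grip_width: 0.0005
```

Pin2 shows the same signature (14.4 N at tip 66.7 mm, extrapolated seat about 68.3 mm). Lifting and going to pin3.

```bash
python3 -m pendant '[{"rx":0,"ry":0,"rz":0,"tx":0,"ty":0,"tz":-12,"jaw":0},{"rx":0,"ry":0,"rz":0,"tx":0,"ty":0,"tz":-18,"jaw":0},{"rx":0,"ry":0,"rz":0,"tx":0,"ty":0,"tz":0,"jaw":0},{"rx":0,"ry":0,"rz":0,"tx":0,"ty":0,"tz":0,"jaw":0},{"rx":0,"ry":0,"rz":0,"tx":0,"ty":0,"tz":0,"jaw":0}]'
python3 d.py 559.6 324.7 92 106
```

```text
time_s: 9.75
tool_pos: [0.6159, 0.2481, 0.1074]
tool_rot: [-179.9, 0.0, 106.0]
force: [0.2, -0.8, 0.4]
grip_width: 0.0007
t 9.75 tcp [615.9 248.1 107.4] rot [-1.7995e+02  1.0000e-02  1.0599e+02] F [ 0.2 -0.8  0.4] grip 0.0007 q [-40.  26.  20.  90.  -9.  66.  -1.]
tool delta [ 89.2 -33.   15.5]
rotvec [-0.05  0.01 -0.01]
```

```bash
python3 -m pendant '[{"rx":0,"ry":0,"rz":0,"tx":22.3,"ty":-8.2,"tz":0,"jaw":0},{"rx":0,"ry":0,"rz":0,"tx":22.3,"ty":-8.2,"tz":0,"jaw":0},{"rx":0,"ry":0,"rz":0,"tx":22.3,"ty":-8.2,"tz":0,"jaw":0},{"rx":0,"ry":0,"rz":0,"tx":22.3,"ty":-8.2,"tz":0,"jaw":0},{"rx":0,"ry":0,"rz":0,"tx":0,"ty":0,"tz":0,"jaw":0},{"rx":0,"ry":0,"rz":0,"tx":0,"ty":0,"tz":0,"jaw":0}]'
python3 -m pendant '[{"rx":0,"ry":0,"rz":0,"tx":0,"ty":0,"tz":8,"jaw":0},{"rx":0,"ry":0,"rz":0,"tx":0,"ty":0,"tz":7,"jaw":0},{"rx":0,"ry":0,"rz":0,"tx":0,"ty":0,"tz":0,"jaw":0},{"rx":0,"ry":0,"rz":0,"tx":0,"ty":0,"tz":0,"jaw":0},{"rx":0,"ry":0,"rz":0,"tx":0,"ty":0,"tz":0,"jaw":0}]'
python3 d.py 559.6 324.7 92 106
python3 - <<'E'
from h import *
c=cam('wrist','wrist4.png');c=cam('side','side4.png')
a=cv2.imread('pics/side4.png')[160:310,220:380]
cv2.imwrite('pics/m4.png',cv2.resize(a,None,fx=4,fy=4,interpolation=2))
E
```

```text
time_s: 10.25
tool_pos: [0.5583, 0.3266, 0.1069]
tool_rot: [-179.9, 0.0, 106.2]
force: [0.3, -0.9, -1.1]
grip_width: 0.0008
time_s: 10.67
tool_pos: [0.5607, 0.324, 0.093]
tool_rot: [-180.0, 0.0, 105.9]
force: [0.7, 0.6, 0.8]
grip_width: 0.0002
t 10.67 tcp [560.7 324.   93. ] rot [-1.7998e+02  3.0000e-02  1.0591e+02] F [0.7 0.6 0.8] grip 0.0002 q [-47.  24.  18.  93.  -8.  64. -10.]
tool delta [ 1.  -0.8  1. ]
rotvec [-0.02  0.03 -0.09]
```

View pics/wrist4.png

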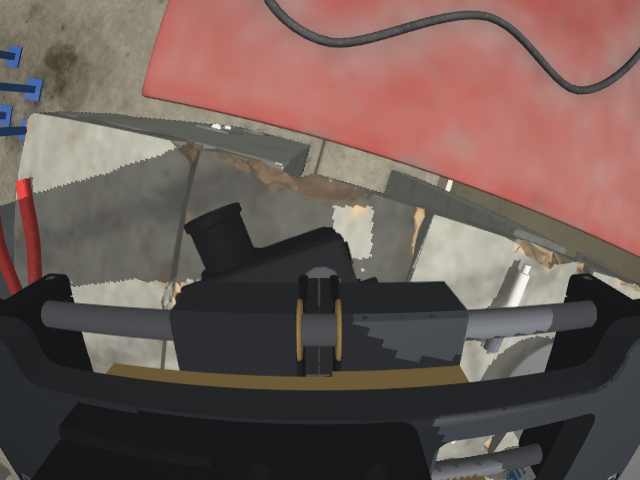

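View pics/m4.png

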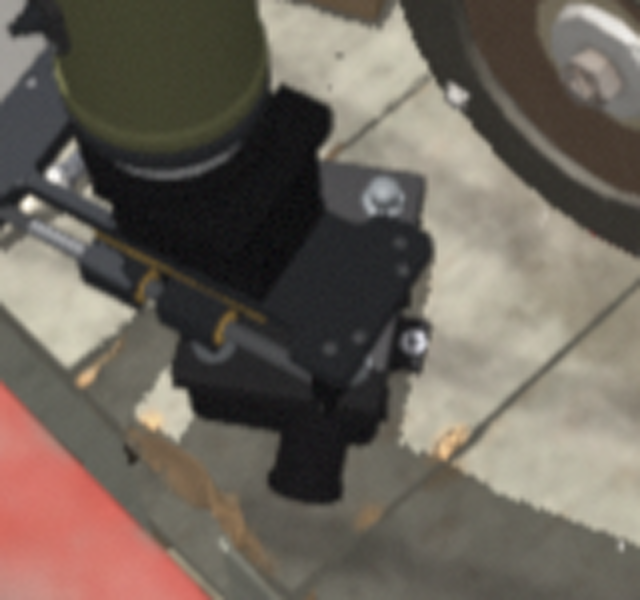

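Pin3 (321,272) is in line with the fingers, and pin4 still stands up at (382,195) in the side crop. Pressing pin3.

```bash
python3 -m pendant '[{"rx":0,"ry":0,"rz":0,"tx":0.5,"ty":-0.3,"tz":1,"jaw":0},{"rx":0,"ry":0,"rz":0,"tx":0,"ty":0,"tz":1,"jaw":0},{"rx":0,"ry":0,"rz":0,"tx":0,"ty":0,"tz":1,"jaw":0},{"rx":0,"ry":0,"rz":0,"tx":0,"ty":0,"tz":1,"jaw":0},{"rx":0,"ry":0,"rz":0,"tx":0,"ty":0,"tz":1,"jaw":0},{"rx":0,"ry":0,"rz":0,"tx":0,"ty":0,"tz":0,"jaw":0}]'
python3 -m pendant '[{"rx":0,"ry":0,"rz":0,"tx":0,"ty":0,"tz":1,"jaw":0},{"rx":0,"ry":0,"rz":0,"tx":0,"ty":0,"tz":1,"jaw":0},{"rx":0,"ry":0,"rz":0,"tx":0,"ty":0,"tz":1,"jaw":0},{"rx":0,"ry":0,"rz":0,"tx":0,"ty":0,"tz":1,"jaw":0},{"rx":0,"ry":0,"rz":0,"tx":0,"ty":0,"tz":0,"jaw":0},{"rx":0,"ry":0,"rz":0,"tx":0,"ty":0,"tz":0,"jaw":0}]'
python3 -m pendant '[{"rx":0,"ry":0,"rz":0,"tx":0,"ty":0,"tz":1,"jaw":0},{"rx":0,"ry":0,"rz":0,"tx":0,"ty":0,"tz":1,"jaw":0},{"rx":0,"ry":0,"rz":0,"tx":0,"ty":0,"tz":0,"jaw":0},{"rx":0,"ry":0,"rz":0,"tx":0,"ty":0,"tz":0,"jaw":0}]'
python3 -m pendant '[{"rx":0,"ry":0,"rz":0,"tx":0,"ty":0,"tz":1,"jaw":0},{"rx":0,"ry":0,"rz":0,"tx":0,"ty":0,"tz":0,"jaw":0},{"rx":0,"ry":0,"rz":0,"tx":0,"ty":0,"tz":0,"jaw":0}]'
```

```text
time_s: 11.27
tool_pos: [0.5598, 0.3254, 0.0887]
tool_rot: [180.0, -0.0, 106.0]
force: [-0.8, -1.3, 2.4]
grip_width: 0.0004
time_s: 11.77
tool_pos: [0.5598, 0.3254, 0.0847]
tool_rot: [180.0, -0.0, 106.0]
force: [-1.3, -0.4, 4.8]
grip_width: 0.0006
time_s: 12.1
tool_pos: [0.5598, 0.3254, 0.0826]
tool_rot: [180.0, -0.0, 106.0]
force: [-1.5, -0.6, 4.2]
grip_width: 0.0006
time_s: 12.35
tool_pos: [0.5599, 0.3254, 0.0818]
tool_rot: [180.0, -0.0, 106.0]
force: [-2.4, 0.2, 5.9]
grip_width: 0.0005
```

```bash
python3 -m pendant '[{"rx":0,"ry":0,"rz":0,"tx":0,"ty":0,"tz":1,"jaw":0},{"rx":0,"ry":0,"rz":0,"tx":0,"ty":0,"tz":1,"jaw":0},{"rx":0,"ry":0,"rz":0,"tx":0,"ty":0,"tz":0,"jaw":0},{"rx":0,"ry":0,"rz":0,"tx":0,"ty":0,"tz":0,"jaw":0}]'
python3 -m pendant '[{"rx":0,"ry":0,"rz":0,"tx":0,"ty":0,"tz":1,"jaw":0},{"rx":0,"ry":0,"rz":0,"tx":0,"ty":0,"tz":0,"jaw":0},{"rx":0,"ry":0,"rz":0,"tx":0,"ty":0,"tz":0,"jaw":0},{"rx":0,"ry":0,"rz":0,"tx":0,"ty":0,"tz":0,"jaw":0}]'
```

```text
time_s: 12.68
tool_pos: [0.5599, 0.3254, 0.081]
tool_rot: [180.0, -0.0, 106.0]
force: [-3.7, -3.2, 11.9]
grip_width: 0.0003
time_s: 13.02
tool_pos: [0.5599, 0.3254, 0.0806]
tool_rot: [180.0, -0.0, 106.0]
force: [-5.3, -2.7, 15.1]
grip_width: 0.0003
```

Pin3 is home. For pin4 I'll lift and turn to yaw 91 so the gripper body clears the grinder.

```bash
python3 -m pendant '[{"rx":0,"ry":0,"rz":0,"tx":0,"ty":0,"tz":-12,"jaw":0},{"rx":0,"ry":0,"rz":0,"tx":0,"ty":0,"tz":-18,"jaw":0},{"rx":0,"ry":0,"rz":5,"tx":0,"ty":0,"tz":0,"jaw":0},{"rx":0,"ry":0,"rz":5,"tx":0,"ty":0,"tz":0,"jaw":0},{"rx":0,"ry":0,"rz":5,"tx":0,"ty":0,"tz":0,"jaw":0},{"rx":0,"ry":0,"rz":0,"tx":0,"ty":0,"tz":0,"jaw":0},{"rx":0,"ry":0,"rz":0,"tx":0,"ty":0,"tz":0,"jaw":0}]'
python3 d.py 562 211.5 107 91
```

```text
time_s: 13.6
tool_pos: [0.5597, 0.3252, 0.1079]
tool_rot: [-180.0, 0.0, 91.1]
force: [-0.6, 0.9, -0.6]
grip_width: 0.0003
t 13.6 tcp [559.7 325.2 107.9] rot [-1.800e+02  3.000e-02  9.113e+01] F [-0.6  0.9 -0.6] grip 0.0003 q [-49.  24.  21.  93.  -9.  65. -25.]
tool delta [-113.8    0.     1. ]
rotvec [-0.    0.03  0.13]
```

```bash
python3 -m pendant '[{"rx":0,"ry":0,"rz":0,"tx":-20,"ty":0,"tz":0,"jaw":0},{"rx":0,"ry":0,"rz":0,"tx":-20,"ty":0,"tz":0,"jaw":0},{"rx":0,"ry":0,"rz":0,"tx":-20,"ty":0,"tz":0,"jaw":0},{"rx":0,"ry":0,"rz":0,"tx":-15,"ty":0,"tz":0,"jaw":0},{"rx":0,"ry":0,"rz":0,"tx":-15,"ty":0,"tz":0,"jaw":0},{"rx":0,"ry":0,"rz":0,"tx":-8,"ty":0,"tz":0,"jaw":0},{"rx":0,"ry":0,"rz":0,"tx":0,"ty":0,"tz":0,"jaw":0},{"rx":0,"ry":0,"rz":0,"tx":0,"ty":0,"tz":0,"jaw":0}]'
python3 d.py 562 211.5 107 91
python3 - <<'E'
from h import *
for n in ['wrist','side','scene']: cam(n,n+'5.png')
E
```

```text
time_s: 14.27
tool_pos: [0.5616, 0.2277, 0.1085]
tool_rot: [180.0, -0.0, 91.0]
force: [-0.2, 1.0, -0.3]
grip_width: 0.0005
t 14.27 tcp [561.6 227.7 108.5] rot [ 1.7999e+02 -5.0000e-02  9.0990e+01] F [-0.2  1.  -0.3] grip 0.0005 q [-44.  19.  23.  99.  -8.  63. -17.]
tool delta [-16.2   0.1   1.5]
rotvec [ 0.01 -0.05 -0.01]
```

View pics/wrist5.png

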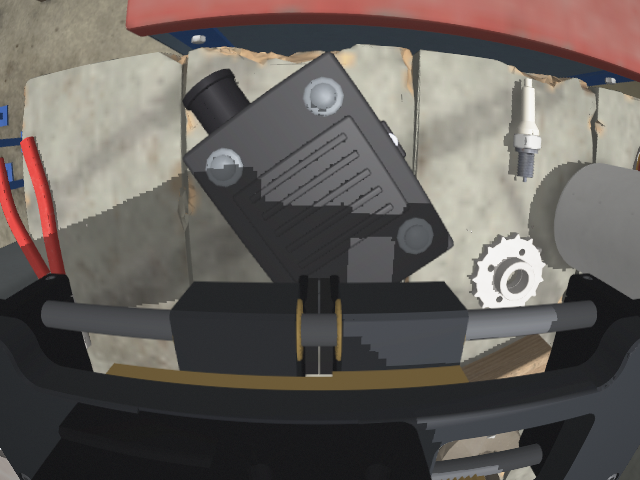

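View pics/side5.png

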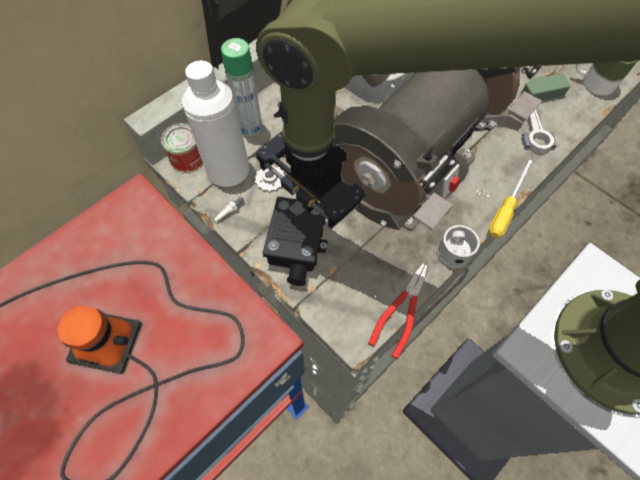

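View pics/scene5.png

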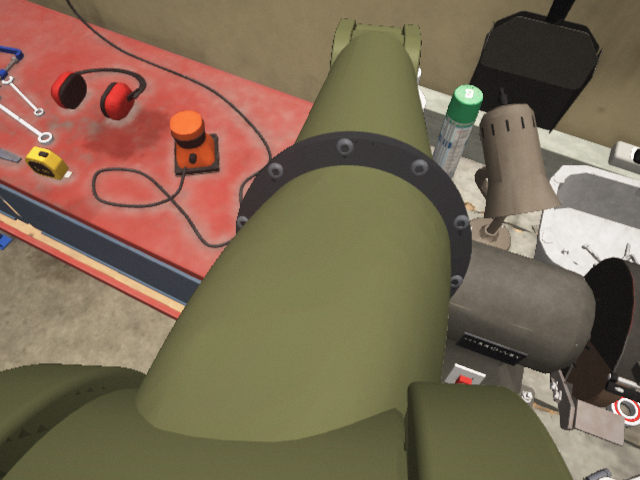

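Pins 1 and 3 look seated, and the box and surroundings are unmoved. Before the last 16 mm towards the grinder I'll measure the clearances.

Run:
```python
from h import *
c=env.read_camera('side')
for u,v in [(400,73),(500,65),(600,60),(560,30),(330,85),(350,65),(305,150),(325,100),(342,155),(335,170),(345,220),(357,208),(362,190),(350,185),(358,172),(352,150)]:
    print(u,v,(px2w(c,u,v)*1000).round(0))
```

```text
400 73 [437. 212. 487.]
500 65 [349. 193. 543.]
600 60 [285. 172. 576.]
560 30 [319. 191. 594.]
330 85 [498. 252. 456.]
350 65 [478. 245. 493.]
305 150 [538. 258. 310.]
325 100 [527. 231. 396.]
342 155 [518. 200. 265.]
335 170 [512. 219. 251.]
345 220 [530. 159.  -1.]
357 208 [511. 150.  59.]
362 190 [474. 194. 210.]
350 185 [495. 200. 208.]
358 172 [527. 142. 155.]
352 150 [550. 137. 193.]
```

The forearm is about 0.45 m up, and the gripper body's grinder-side face will end near y ≈ 0.174, against the grinder limit of 0.16. Proceeding.

```bash
python3 -m pendant '[{"rx":0,"ry":0,"rz":0,"tx":-5,"ty":0,"tz":0,"jaw":0},{"rx":0,"ry":0,"rz":0,"tx":-5,"ty":0,"tz":0,"jaw":0},{"rx":0,"ry":0,"rz":0,"tx":-5,"ty":0,"tz":0,"jaw":0},{"rx":0,"ry":0,"rz":0,"tx":0,"ty":0,"tz":0,"jaw":0},{"rx":0,"ry":0,"rz":0,"tx":0,"ty":0,"tz":0,"jaw":0}]'
python3 -m pendant '[{"rx":0,"ry":0,"rz":0,"tx":0,"ty":0,"tz":6,"jaw":0},{"rx":0,"ry":0,"rz":0,"tx":0,"ty":0,"tz":5,"jaw":0},{"rx":0,"ry":0,"rz":0,"tx":0,"ty":0,"tz":4,"jaw":0},{"rx":0,"ry":0,"rz":0,"tx":0,"ty":0,"tz":0,"jaw":0},{"rx":0,"ry":0,"rz":0,"tx":0,"ty":0,"tz":0,"jaw":0}]'
python3 d.py 562 211.5 92 91
python3 - <<'E'
from h import *
for n in ['wrist','side']: cam(n,n+'6.png')
a=cv2.imread('pics/side6.png')[130:280,240:420]
cv2.imwrite('pics/m6.png',cv2.resize(a,None,fx=4,fy=4,interpolation=2))
E
```

```text
time_s: 14.88
tool_pos: [0.5619, 0.2116, 0.1084]
tool_rot: [180.0, -0.0, 90.9]
force: [0.3, -0.1, 0.0]
grip_width: 0.0003
time_s: 15.3
tool_pos: [0.5614, 0.2123, 0.0927]
tool_rot: [-179.9, 0.0, 91.0]
force: [0.2, -0.5, -1.6]
grip_width: 0.0003
t 15.3 tcp [561.4 212.3  92.7] rot [-1.7995e+02  3.0000e-02  9.1000e+01] F [ 0.2 -0.5 -1.6] grip 0.0003 q [-43.  20.  24. 101.  -9.  62. -15.]
tool delta [-0.8  0.6  0.7]
rotvec [-0.05  0.03  0.  ]
```

View pics/wrist6.png

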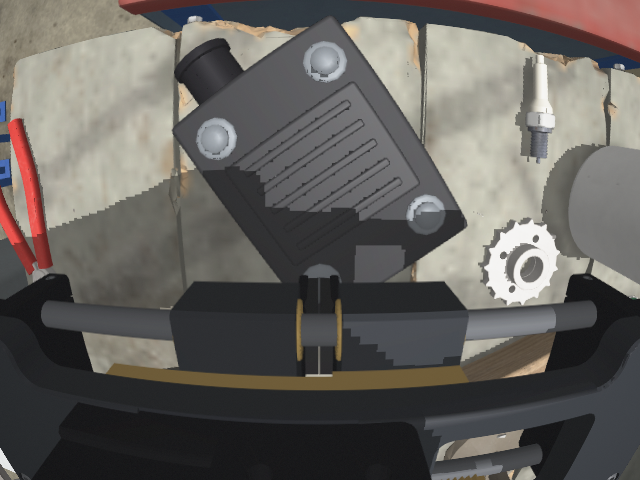

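View pics/m6.png

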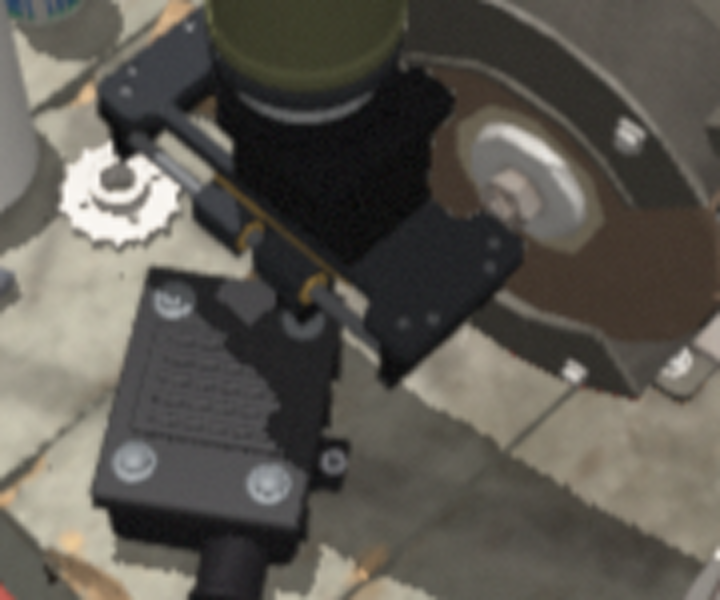

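Pin4 (321,272) is in line with the fingers, and pins 1, 2 and 3 look centred in their collars. Pressing pin4.

```bash
python3 -m pendant '[{"rx":0,"ry":0,"rz":0,"tx":0,"ty":0,"tz":1,"jaw":0},{"rx":0,"ry":0,"rz":0,"tx":0,"ty":0,"tz":1,"jaw":0},{"rx":0,"ry":0,"rz":0,"tx":0,"ty":0,"tz":1,"jaw":0},{"rx":0,"ry":0,"rz":0,"tx":0,"ty":0,"tz":1,"jaw":0},{"rx":0,"ry":0,"rz":0,"tx":0,"ty":0,"tz":1,"jaw":0},{"rx":0,"ry":0,"rz":0,"tx":0,"ty":0,"tz":0,"jaw":0}]'
python3 -m pendant '[{"rx":0,"ry":0,"rz":0,"tx":0,"ty":0,"tz":1,"jaw":0},{"rx":0,"ry":0,"rz":0,"tx":0,"ty":0,"tz":1,"jaw":0},{"rx":0,"ry":0,"rz":0,"tx":0,"ty":0,"tz":1,"jaw":0},{"rx":0,"ry":0,"rz":0,"tx":0,"ty":0,"tz":1,"jaw":0},{"rx":0,"ry":0,"rz":0,"tx":0,"ty":0,"tz":0,"jaw":0},{"rx":0,"ry":0,"rz":0,"tx":0,"ty":0,"tz":0,"jaw":0}]'
python3 -m pendant '[{"rx":0,"ry":0,"rz":0,"tx":0,"ty":0,"tz":1,"jaw":0},{"rx":0,"ry":0,"rz":0,"tx":0,"ty":0,"tz":1,"jaw":0},{"rx":0,"ry":0,"rz":0,"tx":0,"ty":0,"tz":0,"jaw":0},{"rx":0,"ry":0,"rz":0,"tx":0,"ty":0,"tz":0,"jaw":0}]'
python3 -m pendant '[{"rx":0,"ry":0,"rz":0,"tx":0,"ty":0,"tz":1,"jaw":0},{"rx":0,"ry":0,"rz":0,"tx":0,"ty":0,"tz":0,"jaw":0},{"rx":0,"ry":0,"rz":0,"tx":0,"ty":0,"tz":0,"jaw":0}]'
```

```text
time_s: 15.9
tool_pos: [0.5618, 0.2123, 0.0887]
tool_rot: [180.0, -0.0, 91.0]
force: [-1.5, 0.4, 3.4]
grip_width: 0.0001
time_s: 16.4
tool_pos: [0.5618, 0.2123, 0.0847]
tool_rot: [180.0, -0.0, 91.0]
force: [-1.9, -0.0, 5.0]
grip_width: 0.0005
time_s: 16.73
tool_pos: [0.5618, 0.2124, 0.0825]
tool_rot: [180.0, -0.0, 91.0]
force: [-1.7, -0.5, 4.7]
grip_width: 0.0002
time_s: 16.98
tool_pos: [0.5618, 0.2123, 0.0817]
tool_rot: [180.0, -0.0, 91.0]
force: [-2.1, -1.4, 6.4]
grip_width: 0.0005
```

```bash
python3 -m pendant '[{"rx":0,"ry":0,"rz":0,"tx":0,"ty":0,"tz":1,"jaw":0},{"rx":0,"ry":0,"rz":0,"tx":0,"ty":0,"tz":1,"jaw":0},{"rx":0,"ry":0,"rz":0,"tx":0,"ty":0,"tz":0,"jaw":0},{"rx":0,"ry":0,"rz":0,"tx":0,"ty":0,"tz":0,"jaw":0}]'
python3 -m pendant '[{"rx":0,"ry":0,"rz":0,"tx":0,"ty":0,"tz":1,"jaw":0},{"rx":0,"ry":0,"rz":0,"tx":0,"ty":0,"tz":0,"jaw":0},{"rx":0,"ry":0,"rz":0,"tx":0,"ty":0,"tz":0,"jaw":0},{"rx":0,"ry":0,"rz":0,"tx":0,"ty":0,"tz":0,"jaw":0}]'
python3 -m pendant '[{"rx":0,"ry":0,"rz":0,"tx":0,"ty":0,"tz":-10,"jaw":0},{"rx":0,"ry":0,"rz":0,"tx":0,"ty":0,"tz":-5,"jaw":0},{"rx":0,"ry":0,"rz":0,"tx":0,"ty":0,"tz":0,"jaw":0},{"rx":0,"ry":0,"rz":0,"tx":0,"ty":0,"tz":0,"jaw":0}]'
```

```text
time_s: 17.32
tool_pos: [0.5619, 0.2124, 0.0809]
tool_rot: [180.0, -0.0, 91.0]
force: [-4.8, -1.8, 11.6]
grip_width: 0.0006
time_s: 17.65
tool_pos: [0.5619, 0.2124, 0.0804]
tool_rot: [180.0, -0.1, 91.0]
force: [-6.2, -2.0, 14.5]
grip_width: 0.0003
time_s: 17.98
tool_pos: [0.5618, 0.2123, 0.0931]
tool_rot: [180.0, -0.0, 91.0]
force: [-0.4, -0.2, 0.2]
grip_width: 0.0008
```

Pin4 gave the same signature. A fingertip corner passed close to the ribbed panel, so I'll re-press pin4 with a 2 mm outward offset to rule out the panel having taken the load.

```bash
python3 -m pendant '[{"rx":0,"ry":0,"rz":0,"tx":-2.2,"ty":-0.3,"tz":0,"jaw":0},{"rx":0,"ry":0,"rz":0,"tx":0,"ty":0,"tz":4,"jaw":0},{"rx":0,"ry":0,"rz":0,"tx":0,"ty":0,"tz":3,"jaw":0},{"rx":0,"ry":0,"rz":0,"tx":0,"ty":0,"tz":2,"jaw":0},{"rx":0,"ry":0,"rz":0,"tx":0,"ty":0,"tz":1,"jaw":0},{"rx":0,"ry":0,"rz":0,"tx":0,"ty":0,"tz":0,"jaw":0},{"rx":0,"ry":0,"rz":0,"tx":0,"ty":0,"tz":0,"jaw":0}]'
python3 -m pendant '[{"rx":0,"ry":0,"rz":0,"tx":0,"ty":0,"tz":1,"jaw":0},{"rx":0,"ry":0,"rz":0,"tx":0,"ty":0,"tz":1,"jaw":0},{"rx":0,"ry":0,"rz":0,"tx":0,"ty":0,"tz":0,"jaw":0},{"rx":0,"ry":0,"rz":0,"tx":0,"ty":0,"tz":0,"jaw":0}]'
python3 -m pendant '[{"rx":0,"ry":0,"rz":0,"tx":0,"ty":0,"tz":1,"jaw":0},{"rx":0,"ry":0,"rz":0,"tx":0,"ty":0,"tz":1,"jaw":0},{"rx":0,"ry":0,"rz":0,"tx":0,"ty":0,"tz":0,"jaw":0},{"rx":0,"ry":0,"rz":0,"tx":0,"ty":0,"tz":0,"jaw":0}]'
```

```text
time_s: 18.57
tool_pos: [0.5614, 0.2101, 0.0832]
tool_rot: [-180.0, 0.0, 91.0]
force: [0.1, 0.2, -0.7]
grip_width: 0.0009
time_s: 18.9
tool_pos: [0.5618, 0.2102, 0.082]
tool_rot: [180.0, -0.0, 91.0]
force: [-0.9, 0.1, 4.1]
grip_width: 0.0003
time_s: 19.23
tool_pos: [0.5619, 0.2102, 0.0811]
tool_rot: [180.0, -0.1, 91.0]
force: [-3.0, -1.1, 10.8]
grip_width: 0.0008
```

```bash
python3 -m pendant '[{"rx":0,"ry":0,"rz":0,"tx":0,"ty":0,"tz":1.3,"jaw":0},{"rx":0,"ry":0,"rz":0,"tx":0,"ty":0,"tz":0,"jaw":0},{"rx":0,"ry":0,"rz":0,"tx":0,"ty":0,"tz":0,"jaw":0},{"rx":0,"ry":0,"rz":0,"tx":0,"ty":0,"tz":0,"jaw":0}]'
python3 -m pendant '[{"rx":0,"ry":0,"rz":0,"tx":0,"ty":0,"tz":-12,"jaw":0},{"rx":0,"ry":0,"rz":0,"tx":0,"ty":0,"tz":-20,"jaw":0},{"rx":0,"ry":0,"rz":0,"tx":15,"ty":0,"tz":-30,"jaw":0},{"rx":0,"ry":0,"rz":0,"tx":25,"ty":0,"tz":-25,"jaw":0},{"rx":0,"ry":0,"rz":0,"tx":25,"ty":0,"tz":-25,"jaw":0},{"rx":0,"ry":0,"rz":0,"tx":25,"ty":0,"tz":-25,"jaw":0},{"rx":0,"ry":0,"rz":0,"tx":30,"ty":0,"tz":0,"jaw":0},{"rx":0,"ry":0,"rz":0,"tx":30,"ty":-20,"tz":0,"jaw":0},{"rx":0,"ry":0,"rz":0,"tx":30,"ty":-25,"tz":0,"jaw":0},{"rx":0,"ry":0,"rz":0,"tx":30,"ty":-30,"tz":0,"jaw":0},{"rx":0,"ry":0,"rz":0,"tx":30,"ty":-30,"tz":0,"jaw":0},{"rx":0,"ry":0,"rz":0,"tx":30,"ty":-30,"tz":0,"jaw":0},{"rx":0,"ry":0,"rz":0,"tx":0,"ty":0,"tz":0,"jaw":0},{"rx":0,"ry":0,"rz":0,"tx":0,"ty":0,"tz":0,"jaw":0}]'
python3 - <<'E'
from h import *
for n in ['side','scene']: cam(n,n+'7.png')
a=cv2.imread('pics/side7.png')[170:300,240:350];b=cv2.imread('pics/scene7.png')[180:310,265:395]
cv2.imwrite('pics/m7.png',cv2.resize(np.hstack([a,b]),None,fx=3.3,fy=3.3,interpolation=2))
E
```

```text
time_s: 19.57
tool_pos: [0.5619, 0.2102, 0.0805]
tool_rot: [180.0, -0.1, 91.0]
force: [-5.8, -1.6, 14.8]
grip_width: 0.0007
time_s: 20.73
tool_pos: [0.4199, 0.4792, 0.2146]
tool_rot: [-179.9, -0.0, 91.4]
force: [1.1, -0.5, 0.4]
grip_width: 0.0002
```

View pics/m7.png

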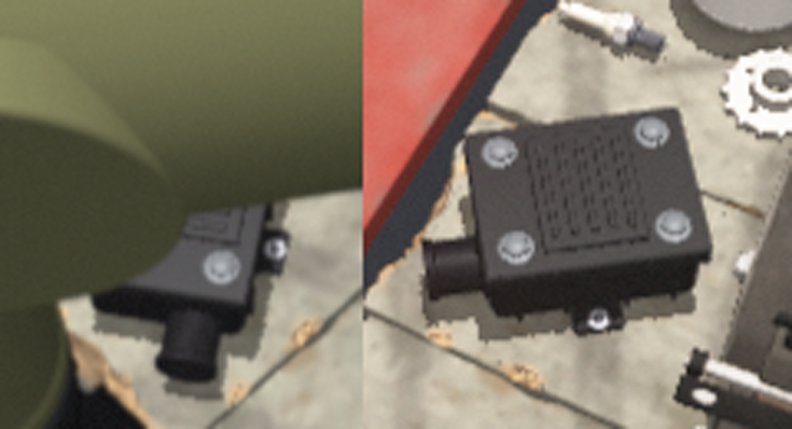

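View pics/side7.png

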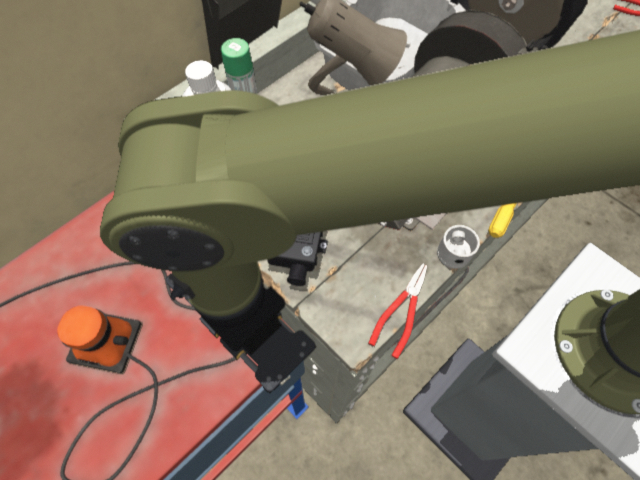

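The scene crop shows all four heads sitting in their collars. I'll put a number on it with depth, before against after.

Run:
```python
from h import *
from fit import s
S=dict(np.load('c_scene.npz'));D=[cam('scene') for _ in range(4)]
def h(c,u,v):
    return np.median([px2w(c,u+i,v+j)[2] for i in (-1,0,1) for j in (-1,0,1)])*1000
for i in range(4):
    u,v=s[i]; print(i+1,round(h(S,u,v),1),[round(h(c,u,v+1),1) for c in D])
print('lid ref', [round(h(S,u,v),1) for u,v in [(309,240),(362,235)]],[round(h(D[0],u,v),1) for u,v in [(309,240),(362,235)]])
d=np.abs(S['img'].astype(int)-D[0]['img']).max(2)
print(cv2.phaseCorrelate(np.float32(S['img'][205:285,280:380,1]),np.float32(D[0]['img'][205:285,280:380,1])))
print(env.get_obs()['force'],env.get_obs()['joint_velocities'].round(2))
```

```text
1 [0.5095 0.2845 0.075 ] [0.5084 0.2869 0.075 ] depth [0.5098 0.2847 0.0745] [0.5078 0.2876 0.0769]
2 [0.6139 0.2489 0.075 ] [0.613  0.2514 0.075 ] depth [0.6139 0.2489 0.075 ] [0.6134 0.2511 0.0742]
3 [0.5609 0.3214 0.075 ] [0.5606 0.323  0.075 ] depth [0.5606 0.3212 0.0756] [0.56   0.3234 0.0763]
4 [0.5628 0.2122 0.075 ] [0.5616 0.2146 0.075 ] depth [0.5616 0.2118 0.0772] [0.5613 0.2149 0.0756]
[0.56134978 0.26786868] 125.97504833137992 [ 0.03 -0.25  0.21  0.11  0.07  0.88 -0.31 -0.74]
[[0.50901857 0.28548811]
 [0.613681   0.25024926]
 [0.56081204 0.32308382]
 [0.56188753 0.21265355]]
1 74.5 [np.float64(68.6), np.float64(67.4), np.float64(67.9), np.float64(68.2)]
2 75.0 [np.float64(69.4), np.float64(67.4), np.float64(68.0), np.float64(68.2)]
3 75.1 [np.float64(68.3), np.float64(68.4), np.float64(68.0), np.float64(67.8)]
4 74.7 [np.float64(69.2), np.float64(67.4), np.float64(68.5), np.float64(68.2)]
lid ref [np.float64(61.8), np.float64(62.5)] [np.float64(61.5), np.float64(62.2)]
((0.008427438075017335, 0.07365787185989348), 0.9426752587556839)
[0.14084774 0.16452236 0.2552887 ] [-0.14  0.04 -0.47 -0.13 -0.14  0.08  0.02]
```

All four heads went from about 75 mm to about 68 mm, the box image has shifted by less than 0.1 px, and the arm is clear. Handing in.

```bash
python3 -c "
from cell import env
print(env.sign_off())"
```

```text
the job is handed in; nothing more can be done
None
```

All four rivet pins are pressed home, and I handed the job in at about 21 s of the 56 s allowed. I pressed them with the closed fingertips in the order asked: pin 1 beside the spout, then 2, 3 and 4.

- **Pressing:** Each pin slid at about 5 N until its head met the collar. I stopped at 14–16 N, well under the 40 N limit. I pressed pin 4 a second time, 2 mm further out, in case the fingertip had been resting on the ribbed panel. It gave the same result.
- **Last checks:** By the scene camera's depth readings the four heads went from about 75 mm to about 68 mm high, with about 1 mm of scatter between readings. The box shifted less than 0.1 pixel in the picture. In the pictures the spark plug, sprocket and pliers looked undisturbed. The arm ended clear, with no contact force.
- **Limits of the checks:** In the last side picture the arm hid most of the lid, so the final head heights come from the scene camera and the pressing forces only. No check failed or disagreed.

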